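# Throw a guarded output switch

### The job

On the switch box, whose front faces to the robot's right, lift the hinged guard with a fingertip and lay it right back so that it stays up by itself, push the toggle beneath it fully over from the front to the back, then tip the guard forward so that it drops shut over the toggle. Do it gently with the fingertips or the outside of the fingers, gripping nothing, and leave the battery packs, the jar and the screwdriver where they are.

Things in the scene. Friction and masses are not known exactly. Their poses are not given: they have to be found in the camera images.
- switchbox: Grey switch box, aluminium top panel, fixed to the bench, 130 (x) x 130 (y) x 60 mm high. Origin: centre of its underside, on the bench; z up; its front is its own -x side, turned to the robot's right (world -y, within 0.45 rad). Offsets in the other entries are in this frame, in mm. On the panel (z = 60) a black guard covers a steel toggle, both on the middle line y = 0.
- guard (a joint): Guard angle, rad: 0 shut, grows as it swings up and back, stop at 1.75. A black inverted tray, 40 to 85 g, 85 (x) x 44 (y), 3 mm walls, hinged on a y axis at its far lower edge; shut it spans x = -50 to 35, z = 61 to 105, plus a lip. Unsprung, lightly damped: below about 1.0 rad it falls shut by its weight, above about 1.2 it falls back to the stop and stays.
- guard_hinge (a point): Middle of the guard's hinge axis: x = 35, y = 0, z = 68; fixed. With the guard laid back to its stop, all of it is behind (+x of) this axis: its former top is then its back face, leaning back, 36 mm behind the axis at axis height and 52 mm behind it 77 mm above; the lip reaches 97 mm above the axis.
- guard_lip (a point): Middle of the lower front edge of the guard's lip; moves with the guard. The lip is a flat tab 44 wide, 3 thick, that carries the guard's top forward from x = -50 to -70 (shut), underside z = 102: free air 42 mm high beneath it down to the panel, and it ends 5 mm beyond the box's front. Shut, this point is 105 mm before and 34 mm above the hinge axis.
- toggle (a joint): Angle of the toggle in rad: 0 = off, leaning 0.45 rad to the front (box -x); 0.9 = on, leaning 0.45 rad to the back (+x), a hard stop at each end. It stays where it is left; about 1.5 to 2 N at its ball moves it.
- toggle_tip (a point): Centre of the 10 mm steel ball at the end of the toggle lever. The lever turns on a y axis through x = -10, y = 0, z = 64 (box's frame), 28 mm from that axis to this point: off, the ball is at x = -22, z = 89; on, at x = 2, z = 89. Hidden under the guard while that is shut.
- pack_a: Bystander: black battery pack lying flat, loose, 150 x 70 x 26 mm. Origin: centre of its underside, long side along x.
- pack_b: Bystander: second battery pack, same as the first.
- jar_center (a point): Bystander: loose round jar with grey lid, 50 mm across, 60 mm high; this point is half-way up on its axis.
- driver: Bystander: loose screwdriver, 160 mm long, lying along its x. Origin: underside of its middle.

How it is judged:
By the outcome, as a careful person would: the job done as asked, in the order asked, and still so for the second after the job is handed in, with the robot touching nothing.
It also fails if it takes over 56 s, if anything falls off the work surface, if the arm or the gripper's body presses on something with over 40 N, if the wrist force passes 120 N, or if a joint passes its speed limit or range.

### The arm

A 6-joint arm with a two-finger parallel gripper is mounted at the origin on the work surface. World frame = base frame: x ahead of the robot, y to its left, z up, the work surface at z = 0. Lengths are in mm, angles in rad, forces in N, time in s.
With the tool pointing down it reaches from about 425 to 950 mm from the base axis. Payload 3.5 kg.
Tool frame: the origin (TCP) lies midway between the tips of the shut fingers; the grasp point (between the pads) lies 19 mm behind it (grip_point_offset is the distance from the TCP to the grasp point, in mm); z points along the fingers, y is the line along which they close (so a half turn about z gives the same grasp; the last joint's range is limited). The gripper opens to 85 mm and grips with 20 to 120 N. Pads are 22 mm wide; open, the fingers measure 114 mm over their backs; the gripper's body (76 mm by 85 mm) begins 54 mm behind the grasp point. The pads swing forward as they close: fully open they stand 13 mm farther back than shut.
Start: joints at [-1.491, 0.286, 1.577, -0, 1.279, -0.15], TCP at [153.779, -657.235, 231.325] pointing down, gripper open.
Joint ranges: [-2.77, 2.77], [-0.9, 2.22], [0.21, 2.48], [-1.53, 4.67], [0.24, 2.81], [-2.84, 2.84]. Speed limits (rad/s): [2.79, 2.79, 3.14, 3.14, 3.14, 3.14].

### API

Orientations are given as a unit quaternion [x, y, z, w].
In Python, from bench import * gives the robot as it stands.
- The arm moves only by the tool jog_arm, never from a script. Its argument "moves" is a list of rows, each a list of 3 entries, a list of its own where there are three numbers: the turn, a rotation vector about the tool's x, y, z in units of 5 degrees (1.0 is 5 degrees), then the shift along the tool's x, y, z in units of 40 mm (1.0 is 40 mm), then the closure, from 0 (fully open) to 1 (shut). In form: [[[wx, wy, wz], [tx, ty, tz], grip], ...]. A call has 1 to 10 rows; each row is the pose to reach, as a shift and turn from the pose commanded when the call began, along the tool's axes at that moment; what a row does not reach only later rows make up. A row lasts 1/12 s, in which the tool goes at most 41.7 mm and 7.16 degrees, less where a joint would pass 70% of its speed; a pose out of reach is approached as far as the arm can. A call with a gripper value outside its range is refused whole. The fingers move at their own pace and stop on an object; "force" is the grip in N (left out, the last holds). Time passes only in rows, so rows that repeat a pose let the fingers close. It gives the time, the measured TCP pose, the force, the opening and the grip force at its end, in the units of the state.
- sense(): the state, without advancing time (a new reading comes with each control period).
- snapshot(name): name is "scene" or "side" or "wrist"; returns (picture, depth): 420x560x3 uint8, red, green, blue; 420x560 float32, mm along the optical axis (not along the pixel's ray), 0 where there is no reading.
- camera_info(name): a dict with "K" (3x3 intrinsics, pixels), "D" ([k1, k2, p1, p2, k3] as OpenCV has them; the pictures are not rectified), "R" (3x3) and "t" (3): a world point X has camera coordinates R X + t; the wrist camera has in their place "hand_eye" (4x4, takes a point from camera to tool coordinates, whose origin is the TCP and whose axes are the flange's). Camera axes: x right, y down, z forward; pixel columns grow to the right and rows downward; lengths in mm; the calibration is good to about 2 mm. A picture is of the moment at which its call begins: read the wrist's pose just before it. camera_info takes no time and is no camera call.
- finish_job(): hands the job in; it is judged then, once.
The state is a dict: "t": time; "joint_positions": joint angles; "dq": joint speeds; "joint_torque": joint torques, N m; "tool_pos": TCP position; "orientation": TCP orientation; "wrist_force": force on the tool from outside, world axes, zero at the start; "ft_torque": the same for the moment, N m; "grip_width": finger opening in mm; "grip_force": force on a finger pad.
Only numpy, scipy, OpenCV 4.12 (cv2) and the standard library are available. Lean on these libraries where they do the work, as an engineer would, in place of code of your own. Each camera call takes 0.05 s, during which the arm holds its last target. There are 200 camera calls.

## Working session

There is one attempt and no reset: what is moved stays moved. The work goes in short steps, Python scripts to look and compute and a tool call to move; the robot and the scene stay as the last step left them, time stands still between calls to the robot, and variables do not carry over. Pictures are saved under pics/ and viewed, at most 10 in all, crops included, and the job is handed in when it is done.

Besides the shell and the picture viewer there is one more tool, called after ">>>" in YAML: its name, and indented under it one key for each argument. jog_arm: Moves the arm, as the interface text tells. Its arguments: {"type":"object","properties":{"moves":{"type":"array","items":{"type":"array"}},"force":{"type":"number"}},"required":["moves"]}

```bash
mkdir -p pics; ls
cat > h.py <<'E'
from bench import *
import numpy as np, cv2
from scipy.spatial.transform import Rotation as Rn
def save(n,im): cv2.imwrite('pics/'+n+'.png',cv2.cvtColor(im,cv2.COLOR_RGB2BGR))
E
python3 - <<'E'
from h import *
s=sense(); print({k:np.round(v,3) for k,v in s.items()})
for n in('scene','side'):
    p,d=snapshot(n); save(n+'0',p); np.save(n+'0.npy',d); np.save(n+'0p.npy',p)
    c=camera_info(n); print(n,np.round(c['K'],1).tolist(),c['D'],np.round(-np.array(c['R']).T@np.array(c['t']),0))
E
```

```text
pics
{'t': np.float64(0.0), 'joint_positions': array([-1.491,  0.287,  1.578,  0.   ,  1.279, -0.15 ]), 'dq': array([-0.001, -0.   ,  0.   ,  0.001,  0.001,  0.   ]), 'joint_torque': array([-1.0000e-03, -4.0599e+01, -2.9262e+01, -0.0000e+00,  6.0000e-03,
       -0.0000e+00]), 'tool_pos': array([ 153.724, -656.577,  229.916]), 'orientation': array([ 0.993,  0.115,  0.   , -0.001]), 'wrist_force': array([-0.5  , -0.483, -0.299]), 'ft_torque': array([ 0.005, -0.045,  0.035]), 'grip_force': np.float64(0.0), 'grip_width': np.float64(85.438)}
scene [[408.0, 0.0, 280.3], [0.0, 408.0, 214.6], [0.0, 0.0, 1.0]] [-0.00914339  0.          0.          0.          0.        ] [1159.  322.  602.]
side [[380.1, 0.0, 281.3], [0.0, 380.1, 205.3], [0.0, 0.0, 1.0]] [0.03104049 0.         0.         0.         0.        ] [ 481. -580.  789.]
```

View pics/scene0.png

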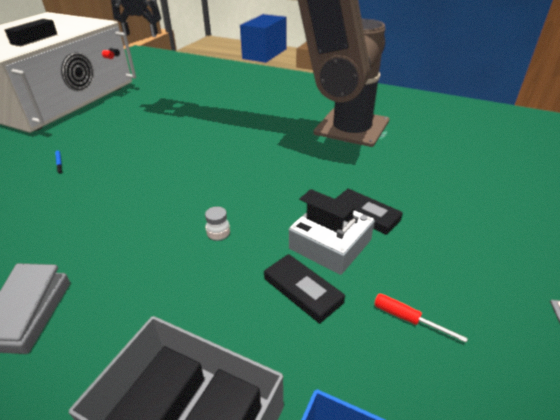

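View pics/side0.png

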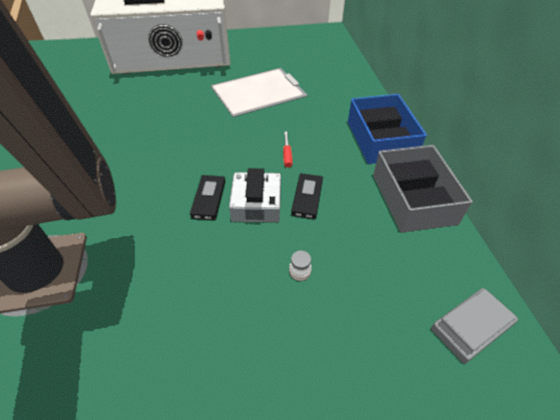

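```bash
cat >> h.py <<'E'
def cloud(n,d):
    c=camera_info(n);K=np.array(c['K']);h,w=d.shape
    u,v=np.meshgrid(np.arange(w),np.arange(h))
    q=cv2.undistortPoints(np.stack([u,v],-1).reshape(-1,1,2).astype(np.float64),K,np.array(c['D'])).reshape(h,w,2)
    X=np.dstack([q[...,0]*d,q[...,1]*d,d]).astype(float)
    if 'R' in c: return (X-np.array(c['t']))@np.array(c['R'])
    H=np.array(c['hand_eye']);return X@H[:3,:3].T+H[:3,3]
def ray(n,px,z):
    c=camera_info(n);R=np.array(c['R'])
    q=cv2.undistortPoints(np.array([[px]],float),np.array(c['K']),np.array(c['D'])).ravel()
    o=-R.T@np.array(c['t']);r=R.T@np.array([*q,1]);return o+r*(z-o[2])/r[2]
E
python3 - <<'E'
from h import *
ims=[]
for n,(u0,v0,u1,v1) in dict(scene=(250,170,420,330),side=(180,130,340,290)).items():
    p=np.load(n+'0p.npy');d=np.load(n+'0.npy');W=cloud(n,d)
    ims.append(cv2.resize(p[v0:v1,u0:u1],(400,400),interpolation=cv2.INTER_CUBIC))
    roi=np.zeros(d.shape,bool);roi[v0:v1,u0:u1]=1
    def rect(m,t):
        q=W[m&roi&(d>0)];r=cv2.minAreaRect(q[:,:2].astype(np.float32));print(n,t,len(q),np.round(q.mean(0),1),np.round(r[0],1),np.round(r[1],1),round(r[2],1),'z',np.round(np.percentile(q[:,2],[5,50,95]),1))
    z=W[...,2];g=p.astype(int)
    rect((z>55)&(z<66)&(g.min(-1)>120),'panel')
    lab,m=cv2.connectedComponents(((z>10)&(z<35)&roi&(d>0)).astype(np.uint8))
    for i in range(1,lab):
        if (m==i).sum()>150: rect(m==i,'low%d'%i)
    rect((z>92)&(z<118),'guardtop')
save('crop0',np.hstack(ims))
E
```

```text
scene panel 1392 [566.  144.   59.1] [541.2 130.7] [129.5 129.7] 79.7 z [56.  59.2 61.6]
scene low1 1208 [414.5 182.3  24.4] [410.4 169.6] [150.9  71.8] 75.3 z [16.3 25.2 27. ]
scene low2 704 [588.5 144.8  22.7] [577.9 156.1] [ 91.9 179.6] 33.6 z [11.6 22.8 33.9]
scene low3 2635 [691.3 134.7  24. ] [684.2 129.8] [150.3  71.5] 69.5 z [14.6 25.1 26.9]
scene low4 616 [664.3 302.   20.5] [661.5 302. ] [80.5 23.9] 82.7 z [12.1 21.7 25.3]
scene guardtop 895 [541.6 116.3 102.8] [536.7 113.3] [106.2  47.5] 78.7 z [ 94.7 104.  105.5]
side panel 1267 [552.7  73.3  58.5] [546.8  35.4] [152.4 340.9] 4.9 z [56.  58.5 61.1]
side low1 173 [658.6 303.8  19.6] [665.7 336.4] [158.1  24.3] 80.5 z [12.3 20.5 25. ]
side low2 1056 [680.1 117.   23.6] [683. 126.] [154.1  70. ] 69.4 z [17.8 24.1 26.7]
side low3 1111 [409.6 156.6  23.4] [410.2 165.7] [152.6  70.1] 76.2 z [15.6 24.1 26.5]
side low5 301 [528.2  64.3  22.6] [527.   64.9] [  7.4 128.8] 78.6 z [11.3 22.6 33.6]
side low6 166 [ 609.  -124.    24.7] [ 610.7 -116.9] [32.2 48.9] 72.6 z [11.3 26.1 33.6]
side guardtop 521 [536.1 108.7 103.2] [536.2 111.1] [107.9  44. ] 79.0 z [100.9 103.3 105.2]
```

View pics/crop0.png

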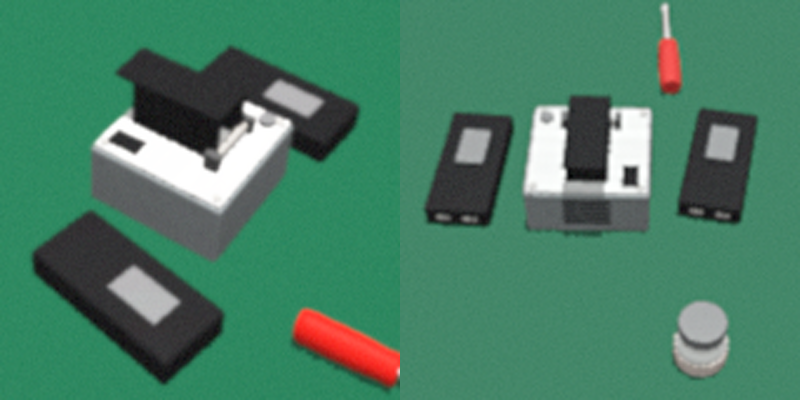

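```bash
cat >> h.py <<'E'
O=np.array([540.,129.5,0]);yaw=np.deg2rad(79.1)
bx=np.array([np.cos(yaw),np.sin(yaw),0]);by=np.array([-bx[1],bx[0],0]);ez=np.array([0,0,1.])
T=14.5
def target(x,z,t,y=0):   # front-corner of shut tips at box (x,y,z), tilt t deg
    t=np.deg2rad(t);n=np.cos(t)*bx+np.sin(t)*ez
    zz=np.sin(t)*bx-np.cos(t)*ez
    return O+x*bx+y*by+z*ez-T*n, np.column_stack([-by,-n,zz])
def rows(L):
    s=sense();p=np.array(s['tool_pos']);R=Rn.from_quat(s['orientation']).as_matrix()
    for a in L:
        P,Q=target(*a);print(a,np.round(Rn.from_matrix(R.T@Q).as_rotvec(degrees=True)/5,2).tolist(),np.round(R.T@(P-p)/40,3).tolist())
def st():
    s=sense();p=np.array(s['tool_pos']);R=Rn.from_quat(s['orientation']).as_matrix();
    t=np.arctan2(R[:,2]@bx,-R[2,2]);c=p+T*(np.cos(t)*bx+np.sin(t)*ez)-O
    print('t',s['t'],'corner',np.round([c@bx,c@by,c[2]],1),'tilt',round(np.degrees(t),1),'sideerr',round(float(R[:,0]@-by),4),'q',np.round(s['joint_positions'],2),'F',np.round(s['wrist_force'],2))
E
python3 - <<'E'
from h import *
st();rows([(-150,180,0),(-150,180,35),(-105,92,35)])
E
```

```text
t 0.1 corner [-830.5  230.6  230.1] tilt 0.1 sideerr 0.913 q [-1.49  0.29  1.58 -0.    1.28 -0.15] F [ 0.12  0.7  -0.6 ]
(-150, 180, 0) [-0.02, 0.0, 4.81] [12.203, -13.179, 1.283]
(-150, 180, 35) [6.87, 1.47, 4.66] [12.229, -13.238, 1.491]
(-105, 92, 35) [6.87, 1.47, 4.66] [12.688, -14.261, 3.693]
```

>>> jog_arm:
  moves:
    - [[0,0,2.4],[6,-6.6,0.6],1]
    - [[0,0,2.4],[6,-6.6,0.6],1]
    - [[0,0,2.4],[6,-6.6,0.6],1]
    - [[0,0,2.4],[6,-6.6,0.6],1]
    - [[0,0,4.8],[12.2,-13.2,1.28],1]
    - [[0,0,4.8],[12.2,-13.2,1.28],1]
    - [[0,0,4.8],[12.2,-13.2,1.28],1]
    - [[0,0,4.8],[12.2,-13.2,1.28],1]
    - [[0,0,4.8],[12.2,-13.2,1.28],1]
    - [[0,0,4.8],[12.2,-13.2,1.28],1]

```text
t: 0.93
tool_pos: [358.6, -293.3, 201.6]
orientation: [0.996, -0.095, -0.0, -0.0]
wrist_force: [1.3, -0.1, -0.2]
grip_width: 0.0
grip_force: 0.0
```

```bash
python3 -c "
from h import *
st();rows([(-150,180,0),(-150,180,35)])"
```

```text
t 0.9333 corner [-435.    98.2  201.6] tilt 0.0 sideerr 1.0 q [-0.91 -0.17  2.11  0.    1.2   0.86] F [ 1.31 -0.11 -0.22]
(-150, 180, 0) [-0.0, 0.0, 0.01] [2.459, -7.122, 0.542]
(-150, 180, 35) [7.0, 0.0, 0.01] [2.459, -7.188, 0.75]
```

>>> jog_arm:
  moves:
    - [[0,0,0],[2.46,-7.12,0.54],1]
    - [[0,0,0],[2.46,-7.12,0.54],1]
    - [[0,0,0],[2.46,-7.12,0.54],1]
    - [[0,0,0],[2.46,-7.12,0.54],1]
    - [[7,0,0],[2.46,-7.19,0.75],1]
    - [[7,0,0],[2.46,-7.19,0.75],1]
    - [[7,0,0],[2.46,-7.19,0.75],1]
    - [[7,0,0],[2.46,-7.19,0.75],1]
    - [[7,0,0],[2.46,-7.19,0.75],1]
    - [[7,0,0],[2.46,-7.19,0.75],1]

```text
t: 1.77
tool_pos: [507.8, -31.8, 169.4]
orientation: [0.949, -0.091, 0.026, -0.301]
wrist_force: [-0.9, -0.9, 0.0]
grip_width: 0.1
grip_force: 0.0
```

```bash
python3 -c "
from h import *
st();rows([(-150,180,35),(-110,92,35)])"
```

```text
t 1.7667 corner [-152.6    1.1  177.7] tilt 35.2 sideerr 1.0 q [-0.54  0.04  2.06  0.59  1.33  0.99] F [-0.86 -0.95  0.  ]
(-150, 180, 35) [-0.03, 0.05, -0.04] [0.028, -0.086, -0.01]
(-110, 92, 35) [-0.03, 0.05, -0.04] [0.039, 0.364, 2.364]
```

>>> jog_arm:
  moves:
    - [[0,0,0],[0.04,0.36,2.36],1]
    - [[0,0,0],[0.04,0.36,2.36],1]
    - [[0,0,0],[0.04,0.36,2.36],1]
    - [[0,0,0],[0.04,0.36,2.36],1]

```text
t: 2.1
tool_pos: [515.6, 12.0, 83.4]
orientation: [0.949, -0.09, 0.024, -0.3]
wrist_force: [-0.2, -0.0, 0.6]
grip_width: -0.1
grip_force: 0.0
```

Run:
```python
from h import *
st();ims=[]
for n,(u0,v0,u1,v1) in dict(scene=(240,150,400,310),side=(190,130,310,250)).items():
    p,d=snapshot(n);np.save('d1'+n,d);ims.append(cv2.resize(p[v0:v1,u0:u1],(400,400),interpolation=cv2.INTER_CUBIC))
    W=cloud(n,d)-O; X=W@bx;Y=W@by;Z=W[...,2]
    m=(d>0)&(X>-190)&(X<-80)&(abs(Y)<60)&(Z>30)&(Z<140)
    for z in range(50,140,8):
        k=m&(abs(Z-z)<4)
        if k.sum()>3: print(n,z,k.sum(),'x',np.round(np.percentile(X[k],[2,98]),0),'y',np.round(np.percentile(Y[k],[2,98]),0))
save('c1',np.hstack(ims))
rows([(-110,92,35),(-85,92,35),(-64.3,93.8,35)])
```

```text
t 2.1 corner [-108.1    1.7   91.7] tilt 35.0 sideerr 1.0 q [-0.46  0.17  2.11  0.65  1.14  0.94] F [-0.19 -0.02  0.59]
scene 82 4 x [-127. -124.] y [-9. -7.]
scene 90 50 x [-141. -114.] y [-11.   9.]
scene 98 48 x [-143. -113.] y [-11.   8.]
scene 106 79 x [-181. -116.] y [-12.   6.]
scene 114 109 x [-188. -122.] y [-13.   7.]
scene 122 80 x [-190. -127.] y [-13.   9.]
scene 130 64 x [-172. -126.] y [-16.  11.]
scene 138 60 x [-177. -121.] y [-17.   7.]
(-110, 92, 35) [0.01, 0.0, 0.02] [-0.051, 0.059, 0.074]
(-85, 92, 35) [0.01, 0.0, 0.02] [-0.05, -0.454, 0.432]
(-64.3, 93.8, 35) [0.01, 0.0, 0.02] [-0.049, -0.904, 0.692]
```

View pics/c1.png

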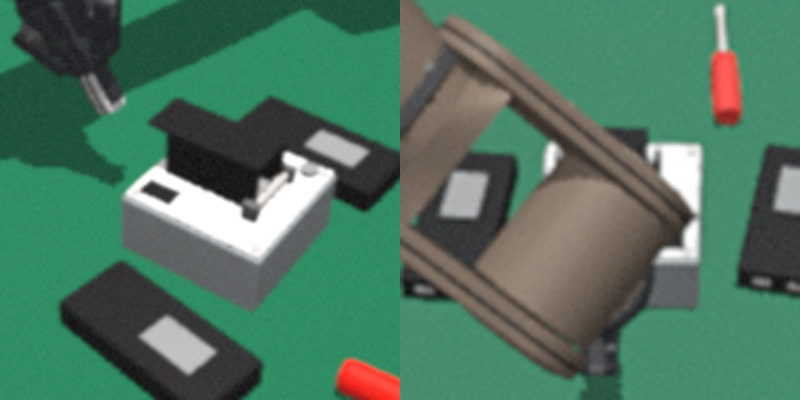

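```bash
cat >> h.py <<'E'
def arc(phi,t,s=12):
    c,q=np.cos(phi),np.sin(phi);rot=lambda a,b:np.array([35+a*c+b*q,68-a*q+b*c])
    if phi<np.pi/2-np.deg2rad(t):
        e=rot(-105,34);r=np.deg2rad(t);C=e+s*np.array([np.sin(r),-np.cos(r)])
    else: C=rot(-105+s,34)
    return (round(C[0],1),round(C[1],1),t)
E
python3 - <<'E'
from h import *
rows([(-85,88,35),(-64,87,35)]+[arc(p,35) for p in(.1,.2,.35,.5,.65,.8)])
E
```

```text
(-85, 88, 35) [0.01, 0.0, 0.02] [-0.05, -0.396, 0.514]
(-64, 87, 35) [0.01, 0.0, 0.02] [-0.049, -0.812, 0.835]
(np.float64(-59.2), np.float64(102.5), 35) [0.01, 0.0, 0.02] [-0.049, -1.133, 0.587]
(np.float64(-54.3), np.float64(112.4), 35) [0.01, 0.0, 0.02] [-0.048, -1.375, 0.454]
(np.float64(-45.1), np.float64(126.1), 35) [0.01, 0.0, 0.02] [-0.048, -1.76, 0.305]
(np.float64(-34.0), np.float64(138.3), 35) [0.01, 0.0, 0.02] [-0.047, -2.162, 0.214]
(np.float64(-21.1), np.float64(148.8), 35) [0.01, 0.0, 0.02] [-0.046, -2.576, 0.183]
(np.float64(-6.9), np.float64(157.2), 35) [0.01, 0.0, 0.02] [-0.045, -2.988, 0.215]
```

Insert under the lip and lift a little.

>>> jog_arm:
  moves:
    - [[0,0,0],[-0.05,-0.4,0.51],1]
    - [[0,0,0],[-0.05,-0.6,0.67],1]
    - [[0,0,0],[-0.05,-0.81,0.84],1]
    - [[0,0,0],[-0.05,-0.81,0.84],1]
    - [[0,0,0],[-0.05,-0.95,0.72],1]
    - [[0,0,0],[-0.05,-1.13,0.59],1]
    - [[0,0,0],[-0.05,-1.25,0.52],1]
    - [[0,0,0],[-0.05,-1.37,0.45],1]
    - [[0,0,0],[-0.05,-1.37,0.45],1]

```text
t: 2.95
tool_pos: [528.0, 64.2, 105.0]
orientation: [0.95, -0.09, 0.03, -0.299]
wrist_force: [-0.7, -0.9, 0.5]
grip_width: 0.2
grip_force: 0.4
```

```bash
cat >> h.py <<'E'
def guard(n,name,c,view=True):
    p,d=snapshot(n);u0,v0,u1,v1=c
    if view: save(name,cv2.resize(p[v0:v1,u0:u1],(500,500),interpolation=cv2.INTER_CUBIC))
    W=cloud(n,d)-O;X=W@bx;Y=W@by;Z=W[...,2]
    m=(d>0)&(abs(Y)<21)&(Z>75)&(p.max(-1)<70)&(X>-75)&(X<120)
    return X[m],Y[m],Z[m]
E
python3 - <<'E'
from h import *
st()
X,Y,Z=guard('scene','c2',(260,150,380,270))
for x in range(-70,60,10):
    k=abs(X-x)<5
    if k.sum()>2: print(x,k.sum(),np.round(np.percentile(Z[k],[5,95]),0))
rows([arc(p,35) for p in(.35,.5,.65,.8,.9)]+[arc(p,t) for p,t in((1.05,30),(1.2,20),(1.35,10),(1.5,5),(1.65,0))])
E
```

```text
t 2.95 corner [-54.5  -0.6 113.3] tilt 35.0 sideerr 1.0 q [-0.35  0.13  2.1   0.68  1.12  1.03] F [-0.69 -0.92  0.46]
-70 282 [130. 210.]
-60 70 [121. 207.]
-50 65 [120. 123.]
-40 107 [ 83. 121.]
-30 108 [ 82. 120.]
-20 105 [ 86. 118.]
-10 112 [ 80. 116.]
0 112 [ 79. 113.]
10 109 [ 81. 112.]
20 108 [ 79. 110.]
30 119 [ 78. 107.]
40 81 [ 83. 106.]
(np.float64(-45.1), np.float64(126.1), 35) [0.01, -0.02, 0.03] [-0.008, -0.39, -0.137]
(np.float64(-34.0), np.float64(138.3), 35) [0.01, -0.02, 0.03] [-0.007, -0.792, -0.228]
(np.float64(-21.1), np.float64(148.8), 35) [0.01, -0.02, 0.03] [-0.006, -1.207, -0.259]
(np.float64(-6.9), np.float64(157.2), 35) [0.01, -0.02, 0.03] [-0.005, -1.618, -0.227]
(np.float64(3.2), np.float64(161.6), 35) [0.01, -0.02, 0.03] [-0.005, -1.888, -0.173]
(np.float64(18.2), np.float64(165.6), 30) [-0.99, -0.02, 0.03] [-0.004, -2.254, -0.071]
(np.float64(32.7), np.float64(166.9), 20) [-2.99, -0.02, 0.02] [-0.004, -2.581, 0.047]
(np.float64(47.3), np.float64(166.1), 10) [-4.99, -0.03, 0.02] [-0.003, -2.89, 0.213]
(np.float64(62.3), np.float64(163.2), 5) [-5.99, -0.03, 0.02] [-0.003, -3.17, 0.46]
(np.float64(76.3), np.float64(158.0), 0) [-6.99, -0.03, 0.02] [-0.003, -3.4, 0.74]
```

View pics/c2.png

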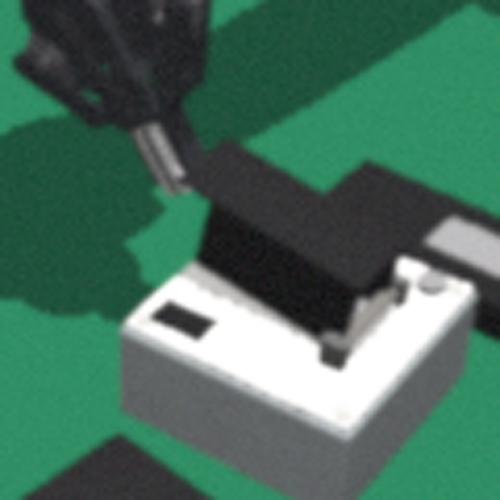

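>>> jog_arm:
  moves:
    - [[0,0,0],[0,-0.2,-0.08],1]
    - [[0,0,0],[0,-0.39,-0.14],1]
    - [[0,0,0],[0,-0.6,-0.19],1]
    - [[0,0,0],[0,-0.8,-0.23],1]
    - [[0,0,0],[0,-1.0,-0.25],1]
    - [[0,0,0],[0,-1.21,-0.26],1]
    - [[0,0,0],[0,-1.42,-0.25],1]
    - [[0,0,0],[0,-1.62,-0.23],1]
    - [[0,0,0],[0,-1.76,-0.2],1]
    - [[0,0,0],[0,-1.89,-0.17],1]

```text
t: 3.83
tool_pos: [537.9, 122.2, 152.4]
orientation: [0.949, -0.09, 0.028, -0.299]
wrist_force: [-0.7, -0.3, -0.8]
grip_width: 0.2
grip_force: 0.1
```

Run:
```python
from h import *
st()
X,Y,Z=guard('scene','c3',(260,130,380,250),False)
for z in range(80,190,10):
    k=(abs(Z-z)<5)&(X>-40)
    if k.sum()>2: print(z,k.sum(),np.round(np.percentile(X[k],[5,95]),0))
rows([arc(p,t) for p,t in((.9,35),(1.05,30),(1.2,20),(1.35,10),(1.5,5),(1.65,0))])
```

```text
t 3.8333 corner [  4.4   0.7 160.8] tilt 35.0 sideerr 1.0 q [-0.23  0.07  2.07  0.68  1.14  1.19] F [-0.7  -0.31 -0.82]
80 38 [19. 50.]
90 75 [16. 62.]
100 146 [12. 60.]
110 157 [ 0. 53.]
120 147 [-2. 44.]
130 167 [-20.  36.]
140 161 [-13.  28.]
150 114 [-1. 21.]
160 96 [ 6. 13.]
170 103 [-8.  5.]
180 60 [-37.  -7.]
(np.float64(3.2), np.float64(161.6), 35) [-0.01, 0.01, 0.02] [0.016, 0.027, -0.035]
(np.float64(18.2), np.float64(165.6), 30) [-1.01, 0.01, 0.02] [0.017, -0.339, 0.067]
(np.float64(32.7), np.float64(166.9), 20) [-3.01, 0.01, 0.02] [0.018, -0.665, 0.186]
(np.float64(47.3), np.float64(166.1), 10) [-5.01, 0.0, 0.02] [0.019, -0.974, 0.353]
(np.float64(62.3), np.float64(163.2), 5) [-6.01, 0.0, 0.02] [0.019, -1.254, 0.599]
(np.float64(76.3), np.float64(158.0), 0) [-7.01, 0.0, 0.02] [0.02, -1.483, 0.88]
```

>>> jog_arm:
  moves:
    - [[-0.5,0,0],[0.02,-0.17,0.03],1]
    - [[-1,0,0],[0.02,-0.34,0.07],1]
    - [[-2,0,0],[0.02,-0.5,0.12],1]
    - [[-3,0,0],[0.02,-0.67,0.19],1]
    - [[-4,0,0],[0.02,-0.82,0.27],1]
    - [[-5,0,0],[0.02,-0.97,0.35],1]
    - [[-5.5,0,0],[0.02,-1.12,0.47],1]
    - [[-6,0,0],[0.02,-1.25,0.6],1]
    - [[-6.5,0,0],[0.02,-1.37,0.74],1]
    - [[-7,0,0],[0.02,-1.48,0.88],1]

```text
t: 4.72
tool_pos: [551.5, 189.4, 157.1]
orientation: [0.996, -0.094, -0.0, 0.001]
wrist_force: [0.8, -0.0, -0.5]
grip_width: 0.2
grip_force: 0.0
```

Run:
```python
from h import *
st()
X,Y,Z=guard('scene','c4',(270,110,400,240))
for z in range(80,190,10):
    k=(abs(Z-z)<5)&(X>-40)
    if k.sum()>2: print(z,k.sum(),np.round(np.percentile(X[k],[5,95]),0))
rows([(40,185,0),(-55,200,20),(-55,85,20)])
```

```text
t 4.7167 corner [ 75.5   0.  157. ] tilt -0.1 sideerr 1.0 q [ 0.16  0.16  1.87 -0.    1.11  1.92] F [ 0.77 -0.02 -0.5 ]
80 74 [37. 74.]
90 71 [36. 74.]
100 83 [35. 75.]
110 79 [36. 76.]
120 85 [37. 76.]
130 83 [39. 77.]
140 93 [37. 77.]
150 225 [35. 78.]
160 45 [61. 78.]
170 69 [51. 79.]
180 44 [49. 76.]
(40, 185, 0) [0.02, 0.01, 0.03] [0.008, 0.93, -0.708]
(-55, 200, 20) [4.02, 0.01, 0.03] [0.002, 3.283, -0.954]
(-55, 85, 20) [4.02, 0.01, 0.03] [0.004, 3.277, 1.921]
```

View pics/c4.png

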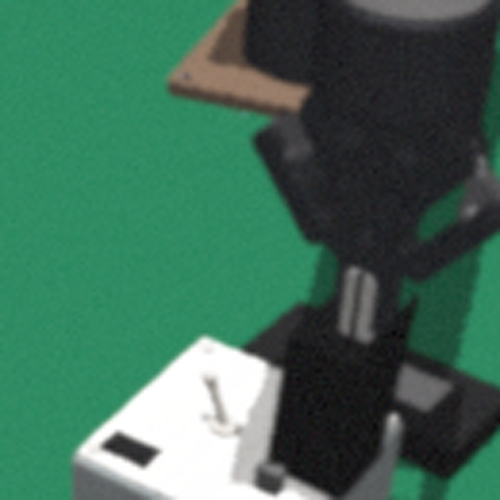

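>>> jog_arm:
  moves:
    - [[0,0,0],[0,0.2,-0.4],1]
    - [[0,0,0],[0,0.9,-0.7],1]
    - [[1,0,0],[0,1.6,-0.95],1]
    - [[2.4,0,0],[0,2.5,-0.95],1]
    - [[4,0,0],[0,3.28,-0.95],1]
    - [[4,0,0],[0,3.28,-0.95],1]
    - [[4,0,0],[0,3.28,0.2],1]
    - [[4,0,0],[0,3.28,1.2],1]
    - [[4,0,0],[0,3.28,1.92],1]
    - [[4,0,0],[0,3.28,1.92],1]

```text
t: 5.6
tool_pos: [521.0, 60.5, 73.1]
orientation: [0.98, -0.095, 0.009, -0.174]
wrist_force: [-1.8, 0.7, 0.8]
grip_width: -0.3
grip_force: 0.0
```

Run:
```python
from h import *
st()
p,d=snapshot('scene');save('c5',cv2.resize(p[140:260,270:390],(500,500),interpolation=cv2.INTER_CUBIC))
W=cloud('scene',d)-O;X=W@bx;Y=W@by;Z=W[...,2]
for a in ((70,80),(80,86),(86,96)):
    k=(d>0)&(abs(Y)<12)&(X>-40)&(X<15)&(Z>a[0])&(Z<=a[1])
    print('toggle',a,k.sum(),np.round([np.median(X[k]),np.median(Y[k]),Z[k].max()],1) if k.any() else '')
k=(d>0)&(abs(Y)<21)&(Z>80)&(X>28)&(X<120)
for z in range(85,175,20):
    q=k&(abs(Z-z)<6)
    if q.any(): print(z,np.round(np.percentile(X[q],[5,95]),0))
rows([(-40,83,20),(-27,83,20),(-5,83,20),(0,83,20)])
```

```text
t 5.6 corner [-57.7   5.6  78.1] tilt 20.0 sideerr 0.9999 q [-0.25  0.14  2.1   0.42  0.98  1.26] F [-1.8   0.68  0.76]
toggle (70, 80) 16 [-12.   -0.7  79.1]
toggle (80, 86) 10 [-14.5  -1.7  85.2]
toggle (86, 96) 19 [-18.4  -1.8  94.4]
85 [38. 77.]
105 [38. 80.]
125 [43. 84.]
145 [48. 87.]
165 [88. 91.]
(-40, 83, 20) [-0.01, 0.1, -0.03] [0.078, -0.418, 0.116]
(-27, 83, 20) [-0.01, 0.1, -0.03] [0.078, -0.723, 0.228]
(-5, 83, 20) [-0.01, 0.1, -0.03] [0.078, -1.24, 0.416]
(0, 83, 20) [-0.01, 0.1, -0.03] [0.078, -1.358, 0.459]
```

View pics/c5.png

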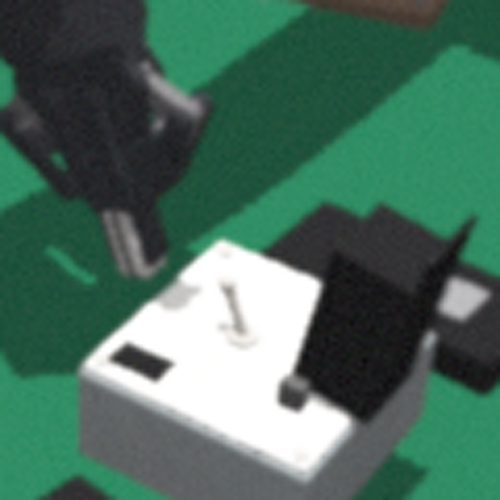

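Run:
```python
from h import *
st()
rows([(-57,80,20),(-30,80,20),(-5,80,20)])
```

```text
t 5.65 corner [-57.3   3.1  81.7] tilt 20.0 sideerr 1.0 q [-0.25  0.14  2.09  0.42  0.98  1.27] F [-0.02  0.26 -0.15]
(-57, 80, 20) [-0.01, 0.1, -0.03] [0.078, 0.007, 0.041]
(-30, 80, 20) [-0.01, 0.1, -0.03] [0.079, -0.627, 0.272]
(-5, 80, 20) [-0.01, 0.1, -0.03] [0.079, -1.214, 0.486]
```

>>> jog_arm:
  moves:
    - [[0,0,0],[0.04,-0.3,0.15],1]
    - [[0,0,0],[0.04,-0.63,0.27],1]
    - [[0,0,0],[0.04,-0.75,0.31],1]
    - [[0,0,0],[0.04,-0.87,0.36],1]
    - [[0,0,0],[0.04,-0.98,0.4],1]
    - [[0,0,0],[0.04,-1.1,0.45],1]
    - [[0,0,0],[0.04,-1.21,0.49],1]
    - [[0,0,0],[0.04,-1.21,0.49],1]
    - [[0,0,0],[0.04,-1.21,0.49],1]

```text
t: 6.4
tool_pos: [538.2, 111.1, 79.0]
orientation: [0.98, -0.093, 0.016, -0.173]
wrist_force: [-0.3, -0.5, 0.7]
grip_width: 0.2
grip_force: 0.0
```

```bash
cat > tg.py <<'E'
from h import *
st()
p,d=snapshot('scene')
W=cloud('scene',d)-O;X=W@bx;Y=W@by;Z=W[...,2]
for a in ((70,80),(80,86),(86,96)):
    k=(d>0)&(abs(Y)<12)&(X>-40)&(X<20)&(Z>a[0])&(Z<=a[1])
    print('toggle',a,k.sum(),np.round([np.median(X[k]),np.median(Y[k]),Z[k].max()],1) if k.any() else '')
rows([(-2,80,20),(1,80,20),(3,80,20)])
E
python3 tg.py
```

```text
t 6.4 corner [-4.7 -1.7 84. ] tilt 20.0 sideerr 1.0 q [-0.14  0.16  2.06  0.43  0.95  1.36] F [-0.34 -0.45  0.67]
toggle (70, 80) 11 [-5.6 -1.3 78.9]
toggle (80, 86) 19 [-11.1  -2.7  85.7]
toggle (86, 96) 52 [-9.3 -5.  96. ]
(-2, 80, 20) [-0.0, 0.01, 0.01] [-0.034, -0.037, 0.106]
(1, 80, 20) [-0.0, 0.01, 0.01] [-0.034, -0.108, 0.132]
(3, 80, 20) [-0.0, 0.01, 0.01] [-0.034, -0.155, 0.149]
```

>>> jog_arm:
  moves:
    - [[0,0,0],[-0.03,-0.04,0.07],1]
    - [[0,0,0],[-0.03,-0.08,0.1],1]
    - [[0,0,0],[-0.03,-0.11,0.12],1]
    - [[0,0,0],[-0.03,-0.11,0.12],1]
    - [[0,0,0],[-0.03,-0.11,0.12],1]

```text
t: 6.87
tool_pos: [538.0, 116.7, 75.3]
orientation: [0.98, -0.093, 0.016, -0.173]
wrist_force: [-0.6, -2.0, 0.8]
grip_width: 0.1
grip_force: 1.2
```

```bash
python3 tg.py
```

```text
t 6.8667 corner [ 0.7 -0.4 80.3] tilt 20.0 sideerr 1.0 q [-0.13  0.17  2.06  0.44  0.94  1.36] F [-0.61 -1.98  0.81]
toggle (70, 80) 26 [-5.8 -3.2 79.9]
toggle (80, 86) 30 [-7.5 -6.9 85.9]
toggle (86, 96) 69 [-6.9 -7.  95.6]
(-2, 80, 20) [0.0, 0.01, 0.01] [-0.01, 0.065, -0.016]
(1, 80, 20) [0.0, 0.01, 0.01] [-0.01, -0.005, 0.01]
(3, 80, 20) [0.0, 0.01, 0.01] [-0.01, -0.052, 0.027]
```

>>> jog_arm:
  moves:
    - [[0,0,0],[0,-0.04,0.015],1]
    - [[0,0,0],[0,-0.07,0.025],1]
    - [[0,0,0],[0,-0.07,0.025],1]

```text
t: 7.17
tool_pos: [538.3, 117.9, 75.1]
orientation: [0.981, -0.092, 0.016, -0.171]
wrist_force: [-4.0, -9.8, 1.9]
grip_width: 0.2
grip_force: 5.0
```

>>> jog_arm:
  moves:
    - [[0,0,0],[0,-0.03,0.01],1]
    - [[0,0,0],[0,-0.03,0.01],1]

```text
t: 7.33
tool_pos: [538.4, 118.2, 75.1]
orientation: [0.981, -0.092, 0.016, -0.17]
wrist_force: [-4.8, -12.4, 3.6]
grip_width: 0.0
grip_force: 7.0
```

```bash
python3 tg.py
```

```text
t 7.3333 corner [ 2.3 -0.6 80. ] tilt 19.6 sideerr 1.0 q [-0.13  0.17  2.06  0.43  0.94  1.37] F [ -4.79 -12.42   3.58]
toggle (70, 80) 22 [-4.9 -3.4 79.9]
toggle (80, 86) 28 [-7.3 -7.7 85.9]
toggle (86, 96) 74 [-4.4 -6.8 95.9]
(-2, 80, 20) [0.07, 0.01, 0.04] [-0.016, 0.101, -0.034]
(1, 80, 20) [0.07, 0.01, 0.04] [-0.015, 0.03, -0.009]
(3, 80, 20) [0.07, 0.01, 0.04] [-0.015, -0.017, 0.008]
```

```bash
python3 -c "
from h import *
rows([(-45,82,20),(-45,230,0),(140,230,0),(140,135,0)])"
```

```text
(-45, 82, 20) [0.07, 0.01, 0.04] [-0.02, 1.096, -0.443]
(-45, 230, 0) [-3.93, 0.0, 0.04] [-0.019, -0.168, -4.052]
(140, 230, 0) [-3.93, 0.0, 0.04] [-0.001, -4.524, -2.498]
(140, 135, 0) [-3.93, 0.0, 0.04] [-0.002, -3.726, -0.261]
```

>>> jog_arm:
  moves:
    - [[0,0,0],[0,0.4,-0.15],1]
    - [[0,0,0],[0,1.1,-0.44],1]
    - [[0,0,0],[0,1.1,-0.44],1]
    - [[-1,0,0],[0,0.8,-1.4],1]
    - [[-2,0,0],[0,0.4,-2.4],1]
    - [[-3,0,0],[0,0.1,-3.2],1]
    - [[-3.9,0,0],[0,-0.17,-4.05],1]
    - [[-3.9,0,0],[0,-0.17,-4.05],1]
    - [[-3.9,0,0],[0,-0.17,-4.05],1]

```text
t: 8.13
tool_pos: [531.3, 74.5, 233.4]
orientation: [0.996, -0.093, 0.003, -0.005]
wrist_force: [-0.5, 0.4, -0.3]
grip_width: 0.0
grip_force: 0.0
```

```bash
python3 tg.py
python3 - <<'E'
from h import *
p,d=snapshot('scene');save('c6',cv2.resize(p[150:270,270:390],(500,500),interpolation=cv2.INTER_CUBIC))
rows([(140,230,0),(140,135,0)])
E
```

```text
t 8.1333 corner [-41.2  -1.8 233.5] tilt 0.6 sideerr 1.0 q [-0.05 -0.03  1.92  0.01  1.24  1.7 ] F [-0.47  0.43 -0.31]
toggle (70, 80) 13 [-3.7 -1.1 79.5]
toggle (80, 86) 7 [-0.  -0.7 85.6]
toggle (86, 96) 20 [ 3.8 -1.3 94.1]
(-2, 80, 20) [3.88, -0.0, 0.03] [-0.012, -0.981, 3.898]
(1, 80, 20) [3.88, -0.0, 0.03] [-0.012, -1.056, 3.898]
(3, 80, 20) [3.88, -0.0, 0.03] [-0.012, -1.106, 3.899]
(140, 230, 0) [-0.11, 0.03, 0.02] [0.016, -4.564, 0.014]
(140, 135, 0) [-0.11, 0.03, 0.02] [0.022, -4.542, 2.389]
```

View pics/c6.png

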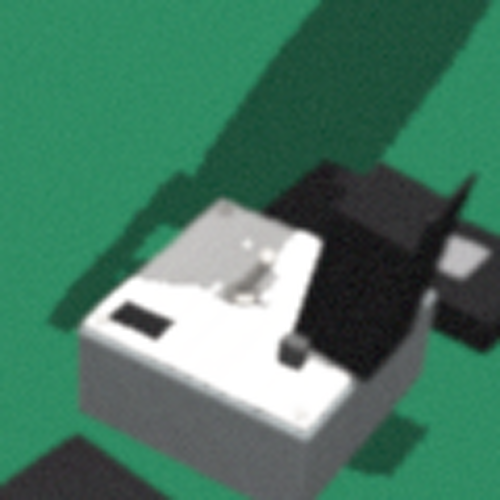

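>>> jog_arm:
  moves:
    - [[0,0,0],[0,-1.2,0],1]
    - [[0,0,0],[0,-2.3,0],1]
    - [[0,0,0],[0,-3.4,0],1]
    - [[0,0,0],[0,-4.56,0],1]
    - [[0,0,0],[0.02,-4.56,0],1]
    - [[-0.1,0,0],[0.02,-4.56,0.8],1]
    - [[-0.1,0,0],[0.02,-4.56,1.6],1]
    - [[-0.1,0,0],[0.02,-4.55,2.38],1]
    - [[-0.1,0,0],[0.02,-4.55,2.38],1]

```text
t: 8.98
tool_pos: [558.5, 250.1, 126.0]
orientation: [0.995, -0.095, -0.009, 0.003]
wrist_force: [-2.4, -0.2, -1.5]
grip_width: -0.2
grip_force: 0.0
```

Run:
```python
from h import *
st()
rows([(140,135,0),(116,135,0),(100,135,0),(85,135,0),(70,135,0),(60,135,0),(110,150,0)])
```

```text
t 8.9833 corner [136.4   4.6 125.9] tilt -0.4 sideerr 0.9999 q [0.26 0.26 1.81 0.   1.09 2.02] F [-2.36 -0.18 -1.52]
(140, 135, 0) [0.09, 0.2, 0.0] [0.111, -0.088, -0.228]
(116, 135, 0) [0.09, 0.2, 0.0] [0.111, 0.512, -0.223]
(100, 135, 0) [0.09, 0.2, 0.0] [0.111, 0.912, -0.22]
(85, 135, 0) [0.09, 0.2, 0.0] [0.11, 1.287, -0.217]
(70, 135, 0) [0.09, 0.2, 0.0] [0.11, 1.662, -0.214]
(60, 135, 0) [0.09, 0.2, 0.0] [0.11, 1.912, -0.212]
(110, 150, 0) [0.09, 0.2, 0.0] [0.104, 0.665, -0.597]
```

>>> jog_arm:
  moves:
    - [[0,0,0],[0,0.3,0],1]
    - [[0,0,0],[0,0.5,0],1]
    - [[0,0,0],[0,0.7,0],1]
    - [[0,0,0],[0,0.9,0],1]
    - [[0,0,0],[0,1.1,0],1]
    - [[0,0,0],[0,1.3,0],1]
    - [[0,0,0],[0,1.5,0],1]
    - [[0,0,0],[0,1.65,0],1]
    - [[0,0,0],[0,1.65,0],1]

```text
t: 9.73
tool_pos: [552.3, 186.1, 136.6]
orientation: [0.995, -0.095, -0.0, 0.0]
wrist_force: [0.6, 0.7, -0.4]
grip_width: -0.2
grip_force: 0.0
```

```bash
cat > g.py <<'E'
from h import *
st()
X,Y,Z=guard('scene','',(0,0,9,9),False)
for x in range(-70,60,15):
    k=abs(X-x)<5
    if k.sum()>2: print(x,k.sum(),np.round(np.percentile(Z[k],[5,95]),0))
rows([(70,135,0),(60,135,0),(50,140,0),(140,140,0),(140,230,0)])
E
python3 g.py
```

```text
t 9.7333 corner [ 72.4  -1.3 136.6] tilt -0.0 sideerr 1.0 q [ 0.15  0.18  1.88 -0.    1.08  1.91] F [ 0.65  0.66 -0.4 ]
5 134 [138. 418.]
20 266 [106. 252.]
35 304 [ 93. 246.]
50 401 [ 89. 244.]
(70, 135, 0) [0.0, 0.0, 0.0] [-0.032, 0.074, 0.039]
(60, 135, 0) [0.0, 0.0, 0.0] [-0.032, 0.324, 0.039]
(50, 140, 0) [0.0, 0.0, 0.0] [-0.032, 0.574, -0.086]
(140, 140, 0) [0.0, 0.0, 0.0] [-0.032, -1.676, -0.087]
(140, 230, 0) [0.0, 0.0, 0.0] [-0.032, -1.675, -2.337]
```

Near the tipping angle; go on a little.

>>> jog_arm:
  moves:
    - [[0,0,0],[0,0.15,0],1]
    - [[0,0,0],[0,0.3,0],1]
    - [[0,0,0],[0,0.45,0],1]
    - [[0,0,0],[0,0.6,0],1]
    - [[0,0,0],[0,0.6,0],1]
    - [[0,0,0],[0,0.6,0],1]
    - [[0,0,0],[0,0.6,0],1]

```text
t: 10.37
tool_pos: [548.0, 163.8, 136.5]
orientation: [0.996, -0.095, -0.0, -0.0]
wrist_force: [0.0, -0.2, -0.5]
grip_width: -0.0
grip_force: 0.0
```

```bash
python3 g.py
```

```text
t 10.3667 corner [ 49.7  -1.4 136.5] tilt 0.0 sideerr 1.0 q [0.11 0.16 1.91 0.   1.07 1.87] F [ 0.04 -0.17 -0.49]
-25 30 [115. 226.]
-10 287 [114. 430.]
5 332 [103. 255.]
20 243 [ 89. 244.]
35 317 [ 92. 244.]
50 449 [100. 247.]
(70, 135, 0) [-0.0, -0.0, 0.01] [-0.033, -0.505, 0.04]
(60, 135, 0) [-0.0, -0.0, 0.01] [-0.034, -0.255, 0.04]
(50, 140, 0) [-0.0, -0.0, 0.01] [-0.034, -0.005, -0.085]
(140, 140, 0) [-0.0, -0.0, 0.01] [-0.031, -2.255, -0.085]
(140, 230, 0) [-0.0, -0.0, 0.01] [-0.031, -2.255, -2.335]
```

>>> jog_arm:
  moves:
    - [[0,0,0],[0,0,-0.6],1]
    - [[0,0,0],[0,0,-1.5],1]
    - [[0,0,0],[0,0,-2.4],1]
    - [[0,0,0],[0,-1.2,-2.4],1]
    - [[0,0,0],[0,-2.2,-2.4],1]
    - [[0,0,0],[0,-2.2,-2.4],1]
    - [[0,0,0],[0,-2.2,-2.4],1]

```text
t: 11.0
tool_pos: [564.4, 252.4, 232.5]
orientation: [0.996, -0.093, 0.0, -0.0]
wrist_force: [0.5, -1.3, -0.1]
grip_width: 0.1
grip_force: 0.0
```

```bash
python3 g.py
python3 - <<'E'
from h import *
p,d=snapshot('scene');save('c7',cv2.resize(p[120:340,190:490],(750,550),interpolation=cv2.INTER_CUBIC))
E
```

```text
t 11.0 corner [139.8  -0.7 232.5] tilt 0.0 sideerr 1.0 q [0.26 0.16 1.72 0.   1.26 2.01] F [ 0.55 -1.32 -0.08]
-70 6 [103. 105.]
-55 60 [103. 105.]
-40 84 [ 80. 105.]
-25 89 [ 81. 105.]
-10 91 [ 82. 106.]
5 98 [ 82. 105.]
20 99 [ 82. 105.]
35 75 [ 78. 105.]
(70, 135, 0) [0.01, 0.01, 0.04] [-0.022, 1.707, 2.427]
(60, 135, 0) [0.01, 0.01, 0.04] [-0.023, 1.957, 2.427]
(50, 140, 0) [0.01, 0.01, 0.04] [-0.024, 2.207, 2.303]
(140, 140, 0) [0.01, 0.01, 0.04] [-0.016, -0.043, 2.3]
(140, 230, 0) [0.01, 0.01, 0.04] [-0.018, -0.041, 0.05]
```

View pics/c7.png

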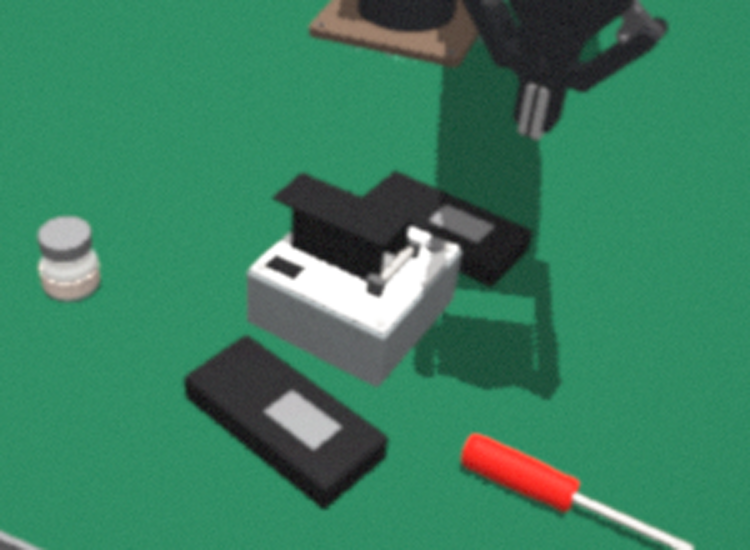

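The picture shows the guard shut flat over the toggle (lip near (300,180), top at z = 105). The packs, jar and screwdriver look unmoved, and the gripper is clear above.

```bash
python3 -c "
from bench import *
print(finish_job())"
```

```text
the job is handed in; nothing more can be done
None
```

The job is handed in at about 11 s of the 56 s allowed: the guard was lifted and laid back, the toggle pushed fully to the back against its stop, and the guard tipped forward so it dropped shut, with the packs, jar and screwdriver looking unmoved in the last picture.

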